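Test a swing-door spring on the dial tester

TASK

The return springs of the swing doors look alike, but some have gone soft: take the one standing apart from the row, next to the dial tester, seat it over the spigot of the tester's pan and press straight down on its cup until the pan carries the test load of about 14 N (needle straight up the dial, never over 20 N), and hold that steadily for about a second. If the top of its cup stays above the reference blade the spring is sound: leave it standing seated on the pan; if it sinks below the blade it is soft: put it in the empty steel bowl. Do not shift the bowl, the three springs in the row or the kitchen things around.

Things in the scene. Friction and masses are not known exactly. Their poses are not given: they have to be found in the camera images.
- spring_1: door return spring, upright: steel coil 29 mm in diameter, 22 mm bore open below, flat steel cup (32 mm across, 12 mm deep) on top; 62 mm tall unloaded, about 80 g, solid after 38 mm of travel. Origin: centre of its underside, z up its axis. A sound spring has 1.4 N/mm or more (up to 2.8), a soft one 0.72 or less (down to 0.45). Grip it across the cup, from above (it gives as it is gripped).
- spring_2: a return spring like spring_1 in looks, size and weight. Of the four, one stands apart near the tester and three in a row farther off (at least 60 mm more to the robot's right); which is which, and which are soft, is drawn anew each time.
- spring_3: a return spring like spring_1 in looks, size and weight. Of the four, one stands apart near the tester and three in a row farther off (at least 60 mm more to the robot's right); which is which, and which are soft, is drawn anew each time.
- spring_4: a return spring like spring_1 in looks, size and weight. Of the four, one stands apart near the tester and three in a row farther off (at least 60 mm more to the robot's right); which is which, and which are soft, is drawn anew each time.
- spring_1_top (a point): centre of the flat top of spring_1's cup; 62 mm above its underside when unloaded, lower under load
- spring_2_top (a point): centre of the flat top of spring_2's cup; 62 mm above its underside when unloaded, lower under load
- spring_3_top (a point): centre of the flat top of spring_3's cup; 62 mm above its underside when unloaded, lower under load
- spring_4_top (a point): centre of the flat top of spring_4's cup; 62 mm above its underside when unloaded, lower under load
- tester: dial spring tester fixed to the counter: grey housing 130 mm wide (y) and from x -82 to +143 mm, 60 mm high, with a sloping round dial on its +x side and a round column (12 mm) at x -64 mm on its -x side reaching 160 mm above the counter. Origin on the counter below the pan's axis.
- tester_pan: the tester's round steel pan, 80 mm in diameter, its top 75 mm above the counter; a tapered spigot 18 mm in diameter at its foot (9 mm at its tip) and 9 mm high stands at its centre and takes the spring's bore. Origin at the centre of the pan's top face, z up. The pan sinks 0.2 mm per N of load (2.8 mm at 14 N) and springs back.
- tester_needle (a joint): angle of the black needle on the dial, rad, 0 unloaded, 0.112 rad per N on the pan: 1.57 (straight up the dial, at the long tick) is the 14 N test load, 2.24 is 20 N, the most the pan may carry. An idle spring on the pan adds its own 0.8 N.
- mark (a point): the reference mark: middle of the top edge of the flat steel blade (56 mm wide, 3 mm thick) clamped on the column, fixed 44.5 mm above the unloaded pan and 50 mm from the pan's axis on the tester's -x side. At 14 N the top of a sound spring's cup stands some 5 mm or more above this height, that of a soft one some 5 mm or more below.
- bowl: empty round steel bowl, loose, about 300 g, 152 mm across the rim, 40 mm high, flat floor 110 mm across and 3 mm thick; origin at the centre of its underside
- jar_1: clear plastic jar with red cap, 74 mm in diameter, 115 mm tall, a bystander; origin at its underside
- jar_2: jar like jar_1, a bystander
- tumbler: steel tumbler, 74 mm across the rim, 95 mm tall, a bystander; origin at its underside
- ladle: aluminium ladle lying on the counter, bowl 86 mm across, handle reaching 260 mm along its -x, 35 mm high, a bystander; origin under its bowl
- masala_box: round stainless masala box with lid, 182 mm in diameter, 96 mm tall with its knob, a bystander; origin at its underside
Mind the look-alikes: they are no part of the job. What is shaped like the spring_1 but yellow is not meant.

How it is judged:
On the way, in this order (a step that is already met when the one before it is completed fails the run):
1. a spring stands seated over the spigot, its foot on the pan (((horizontal distance between spring_1 and tester_pan below 0.005 m and z of spring_1 in the frame of tester_pan below 0.003 m and angle between spring_1's own z axis and vertical below 0.1 rad) or (horizontal distance between spring_2 and tester_pan below 0.005 m and z of spring_2 in the frame of tester_pan below 0.003 m and angle between spring_2's own z axis and vertical below 0.1 rad) or (horizontal distance between spring_3 and tester_pan below 0.005 m and z of spring_3 in the frame of tester_pan below 0.003 m and angle between spring_3's own z axis and vertical below 0.1 rad) or (horizontal distance between spring_4 and tester_pan below 0.005 m and z of spring_4 in the frame of tester_pan below 0.003 m and angle between spring_4's own z axis and vertical below 0.1 rad))), for 0.2 s.
2. the seated spring is pressed down so that the pan carries the test load (14 N, within 2.5 N) for 0.7 s (((horizontal distance between spring_1 and tester_pan below 0.005 m and z of spring_1 in the frame of tester_pan below 0.003 m and angle between spring_1's own z axis and vertical below 0.1 rad and z of spring_1_top in the frame of spring_1 below 0.06 m and contact force between spring_1 and tester_pan between 11.5 and 16.5 N) or (horizontal distance between spring_2 and tester_pan below 0.005 m and z of spring_2 in the frame of tester_pan below 0.003 m and angle between spring_2's own z axis and vertical below 0.1 rad and z of spring_2_top in the frame of spring_2 below 0.06 m and contact force between spring_2 and tester_pan between 11.5 and 16.5 N) or (horizontal distance between spring_3 and tester_pan below 0.005 m and z of spring_3 in the frame of tester_pan below 0.003 m and angle between spring_3's own z axis and vertical below 0.1 rad and z of spring_3_top in the frame of spring_3 below 0.06 m and contact force between spring_3 and tester_pan between 11.5 and 16.5 N) or (horizontal distance between spring_4 and tester_pan below 0.005 m and z of spring_4 in the frame of tester_pan below 0.003 m and angle between spring_4's own z axis and vertical below 0.1 rad and z of spring_4_top in the frame of spring_4 below 0.06 m and contact force between spring_4 and tester_pan between 11.5 and 16.5 N))), for 0.7 s.
At the end, for the whole second after the job is handed in: The tested spring, if soft, is wholly inside the bowl's rim, foot under 40 mm up; if sound, upright and seated on the pan (within 5 mm). Told by unloaded length: a soft one has lost some 0.7 mm, too little to see. The row stands within 20 mm of its start; pan under 3 N, all at rest (((world y of each of spring_2, spring_3, spring_4 below -0.33 m and distance of each of spring_2, spring_3, spring_4 from where it was at the start of the episode below 0.02 m and angle between each of spring_2, spring_3, spring_4's own z axis and vertical below 0.1 rad and linear speed of spring_1 below 0.02 m/s and ((horizontal distance between spring_1 and bowl below 0.07 m and horizontal distance between spring_1_top and bowl below 0.075 m and z of spring_1 in the frame of bowl below 0.04 m and z of spring_1_top in the frame of spring_1 below 0.06152 m) or (horizontal distance between spring_1 and tester_pan below 0.005 m and z of spring_1 in the frame of tester_pan below 0.003 m and angle between spring_1's own z axis and vertical below 0.1 rad and z of spring_1_top in the frame of spring_1 above 0.06152 m))) or (world y of each of spring_1, spring_3, spring_4 below -0.33 m and distance of each of spring_1, spring_3, spring_4 from where it was at the start of the episode below 0.02 m and angle between each of spring_1, spring_3, spring_4's own z axis and vertical below 0.1 rad and linear speed of spring_2 below 0.02 m/s and ((horizontal distance between spring_2 and bowl below 0.07 m and horizontal distance between spring_2_top and bowl below 0.075 m and z of spring_2 in the frame of bowl below 0.04 m and z of spring_2_top in the frame of spring_2 below 0.06152 m) or (horizontal distance between spring_2 and tester_pan below 0.005 m and z of spring_2 in the frame of tester_pan below 0.003 m and angle between spring_2's own z axis and vertical below 0.1 rad and z of spring_2_top in the frame of spring_2 above 0.06152 m))) or (world y of each of spring_1, spring_2, spring_4 below -0.33 m and distance of each of spring_1, spring_2, spring_4 from where it was at the start of the episode below 0.02 m and angle between each of spring_1, spring_2, spring_4's own z axis and vertical below 0.1 rad and linear speed of spring_3 below 0.02 m/s and ((horizontal distance between spring_3 and bowl below 0.07 m and horizontal distance between spring_3_top and bowl below 0.075 m and z of spring_3 in the frame of bowl below 0.04 m and z of spring_3_top in the frame of spring_3 below 0.06152 m) or (horizontal distance between spring_3 and tester_pan below 0.005 m and z of spring_3 in the frame of tester_pan below 0.003 m and angle between spring_3's own z axis and vertical below 0.1 rad and z of spring_3_top in the frame of spring_3 above 0.06152 m))) or (world y of each of spring_1, spring_2, spring_3 below -0.33 m and distance of each of spring_1, spring_2, spring_3 from where it was at the start of the episode below 0.02 m and angle between each of spring_1, spring_2, spring_3's own z axis and vertical below 0.1 rad and linear speed of spring_4 below 0.02 m/s and ((horizontal distance between spring_4 and bowl below 0.07 m and horizontal distance between spring_4_top and bowl below 0.075 m and z of spring_4 in the frame of bowl below 0.04 m and z of spring_4_top in the frame of spring_4 below 0.06152 m) or (horizontal distance between spring_4 and tester_pan below 0.005 m and z of spring_4 in the frame of tester_pan below 0.003 m and angle between spring_4's own z axis and vertical below 0.1 rad and z of spring_4_top in the frame of spring_4 above 0.06152 m)))) and contact force between anything else and tester_pan below 3 N); the robot touches nothing.
It fails at once if the tester pan is loaded with more than 20 N (contact force between anything else and tester_pan above 20 N).
It fails at once if the bowl is shifted by more than 40 mm or tipped (distance of bowl from where it was at the start of the episode above 0.04 m or angle between bowl's own z axis and vertical above 0.3 rad).
It fails at once if one of the kitchen things around is shifted by more than 30 mm (distance of any of jar_1, jar_2, tumbler, ladle, masala_box from where it was at the start of the episode above 0.03 m).
It also fails if it takes over 61 s, if anything falls off the work surface, if the arm or the gripper's body presses on something with over 40 N, if the wrist force passes 120 N, or if a joint passes its speed limit or range.

ROBOT

A 6-joint arm with a two-finger parallel gripper is mounted at the origin on the work surface. World frame = base frame: x ahead of the robot, y to its left, z up, the work surface at z = 0. Lengths are in m, angles in rad, forces in N, time in s.
With the tool pointing down it reaches from about 0.2 to 0.875 m from the base axis. Payload 3.4 kg.
Tool frame: the origin (TCP) lies at the very end of the fingers, on their centre line; the grasp point (between the pads) lies robot.grip_point_offset behind it (robot.grip_point_offset is the distance from the TCP to the grasp point, in m); z points along the fingers, y is the line along which they close (so a half turn about z gives the same grasp; the last joint's range is limited). The gripper opens to 94 mm and grips with 3 to 60 N. Pads are 16 mm wide; open, the fingers measure 119 mm over their backs; the gripper's body (75 mm by 177 mm) begins 78 mm behind the grasp point.
Start: joints at [-1.342, 0.276, 1.505, -0, 1.361, -0.121], TCP at [0.197, -0.54, 0.205] pointing down, gripper open.
Joint ranges: [-2.89, 2.89], [-0.75, 2.08], [0.22, 2.7], [-1.18, 4.32], [0.11, 2.71], [-2.7, 2.7]. Speed limits (rad/s): [2.57, 2.57, 3.14, 3.14, 3.14, 3.14].

INTERFACE

Orientations are given as a unit quaternion [x, y, z, w].
In Python, from bench import robot gives the robot as it stands.
- The arm moves only by the tool apply_moves, never from a script. Its argument "rows" is text: rows parted by semicolons, each of 7 numbers parted by spaces: the shift along the world's x, y, z in mm, then the turn, a rotation vector about the world's x, y, z in rad, then the finger opening in mm, from 0 to 94. In form: dx dy dz wx wy wz claw; .... A call has 1 to 12 rows; each row is the pose to reach, as a shift and turn from the pose commanded when the call began; what a row does not reach only later rows make up. A row lasts 1/12 s, in which the tool goes at most 41.7 mm and 7.16 degrees, less where a joint would pass 70% of its speed; a pose out of reach is approached as far as the arm can. A call with a gripper value outside its range is refused whole. The fingers move at their own pace and stop on an object; "squeeze" is the grip in N (left out, the last holds). Time passes only in rows, so rows that repeat a pose let the fingers close. It gives the time, the measured TCP pose, the force, the opening and the grip force at its end, in the units of the state.
- robot.observe(): the state, without advancing time (a new reading comes with each control period).
- robot.capture(name): name is "side" or "top"; returns the picture (420x560x3 uint8, red, green, blue); there is no depth.
- robot.calibration(name): a dict with "camera_matrix" (3x3 intrinsics, pixels), "k1" (the pictures are not rectified: a ray, as slopes to the right and down, at radius r is drawn at 1 + k1 r^2 times it, then the intrinsics apply), "pose" (4x4, takes a point from camera to world coordinates). Camera axes: x right, y up, looking along -z (the intrinsics and any distortion apply to the point x, -y, -z); pixel columns grow to the right and rows downward; lengths in m; the calibration is good to about 2 mm. A picture is of the moment at which its call begins. calibration takes no time and is no camera call.
- robot.finish_job(): hands the job in; it is judged then, once.
The state is a dict: "t": time; "q": joint angles; "joint_vel": joint speeds; "tau": joint torques, N m; "ee_pos": TCP position; "ee_rot": TCP orientation; "wrist_force": force on the tool from outside, world axes, zero at the start; "torque": the same for the moment, N m; "gripper_width": finger opening in m; "grasp_force": force on a finger pad.
Only numpy, scipy, OpenCV 4.12 (cv2) and the standard library are available. Lean on these libraries where they do the work, as an engineer would, in place of code of your own. Each camera call takes 0.05 s, during which the arm holds its last target. There are 200 camera calls.

## Working session

There is one attempt and no reset: what is moved stays moved. The work goes in short steps, Python scripts to look and compute and a tool call to move; the robot and the scene stay as the last step left them, time stands still between calls to the robot, and variables do not carry over. Pictures are saved under pics/ and viewed, at most 14 in all, crops included, and the job is handed in when it is done.

Besides the shell and the picture viewer there is one more tool, called as a command line: name --argument value ..., lists and objects as JSON in quotes. apply_moves: Moves the arm, as the interface text tells. Its arguments: {"type":"object","properties":{"rows":{"type":"string"},"squeeze":{"type":"number"}},"required":["rows"]}

```bash
mkdir -p pics
cat > h.py <<'E'
import numpy as np, cv2
from bench import robot
def ray(name,uv):
    c=robot.calibration(name);K=np.array(c["camera_matrix"]);P=np.array(c["pose"])
    d=cv2.undistortPoints(np.array([[uv]],float),K,np.array([c["k1"],0,0,0,0.]))[0,0]
    return P[:3,3],P[:3,:3]@np.array([d[0],-d[1],-1])
def onz(name,uv,z):
    o,d=ray(name,uv);return o+d*(z-o[2])/d[2]
def proj(name,p):
    c=robot.calibration(name);K=np.array(c["camera_matrix"]);P=np.array(c["pose"])
    q=P[:3,:3].T@(np.array(p)-P[:3,3]);s=np.array([q[0],-q[1]])/-q[2]
    s=s*(1+c["k1"]*(s@s));return K[:2,:2]@s+K[:2,2]
def snap(name,f):
    i=robot.capture(name);cv2.imwrite(f"pics/{f}.png",cv2.cvtColor(i,cv2.COLOR_RGB2BGR));return i
E
python3 - <<'E'
from h import *
snap("top","t0");snap("side","s0")
for n in("top","side"):print(robot.calibration(n))
print(robot.observe(),robot.grip_point_offset)
E
```

```text
{'camera_matrix': array([[423.55138594,   0.        , 279.39358731],
       [  0.        , 423.55138594, 209.35610689],
       [  0.        ,   0.        ,   1.        ]]), 'k1': -0.12896068688347861, 'pose': array([[-0.00160172,  0.98679733, -0.16195206,  0.41769885],
       [-0.9995786 ,  0.0031141 ,  0.02886059, -0.02932663],
       [ 0.02898389,  0.16193004,  0.9863765 ,  1.04235779],
       [ 0.        ,  0.        ,  0.        ,  1.        ]])}
{'camera_matrix': array([[401.25150839,   0.        , 280.64787149],
       [  0.        , 401.25150839, 206.79911097],
       [  0.        ,   0.        ,   1.        ]]), 'k1': -0.03862998987199167, 'pose': array([[ 0.99837155,  0.04479591, -0.0353209 ,  0.53499129],
       [-0.05703467,  0.77151982, -0.6336436 , -0.63235087],
       [-0.00113387,  0.63462626,  0.77281836,  0.82041775],
       [ 0.        ,  0.        ,  0.        ,  1.        ]])}
{'t': 0.1, 'q': array([-1.34199967e+00,  2.76574532e-01,  1.50596697e+00, -1.81779320e-05,
        1.36071094e+00, -1.20989413e-01]), 'joint_vel': array([-1.25757557e-07, -3.00973175e-03, -3.16042308e-03, -1.29912271e-03,
        4.04827879e-04,  1.01456781e-04]), 'tau': array([ 1.38456675e-03, -4.05454195e+01, -2.37779671e+01,  7.03654066e-02,
        2.99041683e-02, -5.95678353e-05]), 'ee_pos': array([ 0.19693202, -0.53969944,  0.20468262]), 'ee_rot': array([ 9.84744487e-01,  1.74004618e-01, -5.35871668e-05, -8.28207783e-04]), 'wrist_force': array([-0.60103407, -0.40234943, -0.55329774]), 'torque': array([ 0.01462705, -0.00250128,  0.0040359 ]), 'grasp_force': 0.0, 'gripper_width': 0.09440429062195944} 0.0188
```

View pics/t0.png

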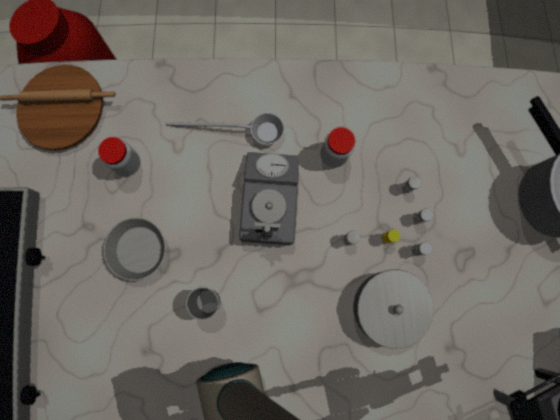

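View pics/s0.png

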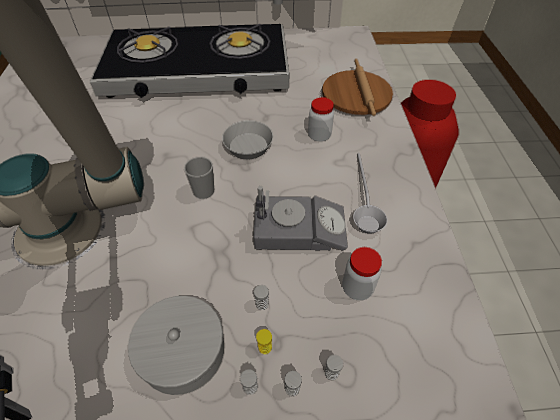

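The top view shows the lone spring at about (351,238), the pan at (269,206), the bowl at (134,249), the row at (412,185), (424,215) and (424,249), and the yellow decoy at (393,237). In the side view, the spring is at (261,292) and the pan at (289,212). I'll zoom in on these next.

Run:
```python
from h import *
t=cv2.imread("pics/t0.png");s=cv2.imread("pics/s0.png")
a=cv2.resize(t[170:260,235:375],(800,514),interpolation=cv2.INTER_CUBIC)  # 5.714x
A=cv2.resize(t[170:260,235:368],(532,360),interpolation=cv2.INTER_CUBIC)  #4x
B=cv2.resize(s[180:330,235:355],(480,600),interpolation=cv2.INTER_CUBIC)  #4x
C=np.zeros((600,800,3),np.uint8)
C[:300,:399]=cv2.resize(t[170:270,235:368],(399,300),interpolation=cv2.INTER_CUBIC)
C[:450,400:]=cv2.resize(s[180:330,235:368],(400,450),interpolation=cv2.INTER_CUBIC)
C[300:600,:399]=cv2.resize(t[190:290,90:223],(399,300),interpolation=cv2.INTER_CUBIC)
cv2.imwrite("pics/c0.png",cv2.convertScaleAbs(C,alpha=1.5))
# triangulate rough
def tri(u,v):
    o1,d1=ray("top",u);o2,d2=ray("side",v)
    k=np.linalg.lstsq(np.c_[d1,-d2],o2-o1,rcond=None)[0]
    return (o1+d1*k[0]+o2+d2*k[1])/2,np.linalg.norm(o1+d1*k[0]-o2-d2*k[1])
print(tri((350.5,235),(261,290)),onz("top",(350.5,235),.062),onz("side",(261,290),.062))
print(tri((269,206),(289,211)),onz("top",(269,206),.084),onz("side",(289,211),.084))
for p in((393,237),(412,185),(424,215),(424,249)):print(onz("top",p,.05))
print(onz("top",(134,245),.04),onz("top",(340,140),.115),onz("top",(397,309),.09))
```

```text
(array([ 0.51740313, -0.22712448,  0.05140028]), np.float64(0.003931428972095091)) [ 0.51826081 -0.22469749  0.062     ] [ 0.51574385 -0.23311341  0.062     ]
(array([ 0.5866389, -0.0333468,  0.0720374]), np.float64(0.0035670289583264)) [ 0.58278212 -0.03351178  0.084     ] [ 0.58755103 -0.04247052  0.084     ]
[ 0.51446736 -0.33017615  0.05      ]
[ 0.64223006 -0.38401338  0.05      ]
[ 0.56783274 -0.41019676  0.05      ]
[ 0.48520446 -0.4057949   0.05      ]
[0.49514167 0.28795696 0.04      ] [ 0.73245182 -0.19651575  0.115     ] [ 0.34761695 -0.32165363  0.09      ]
```

View pics/c0.png

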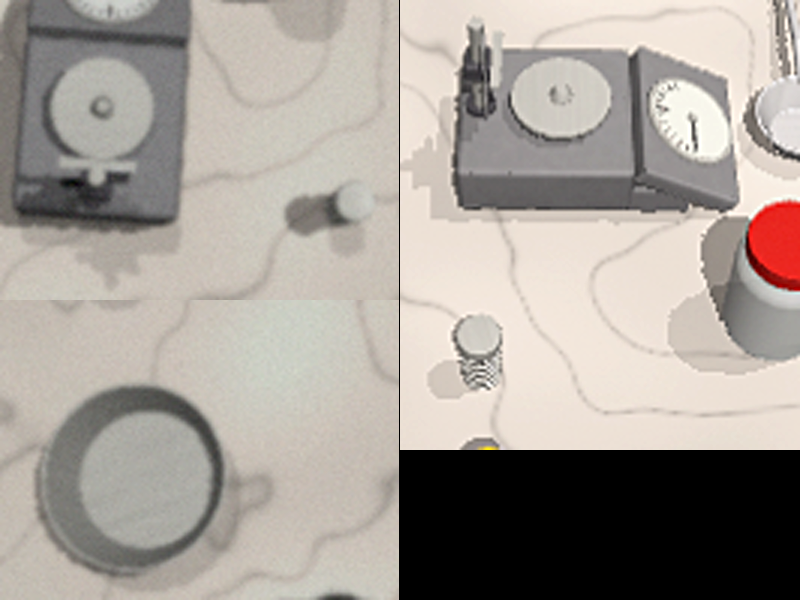

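The zoom shows the spring's cup centre at top (353,237) and side (261.3,291.4), and the pan disc centre at top (269,205.7) and side (288.5,212.3). The blade lies on the -x side of the pan, and the tester is turned only slightly.

```bash
cat >> h.py <<'E'
def tri(u,v):
    o1,d1=ray("top",u);o2,d2=ray("side",v)
    k=np.linalg.lstsq(np.c_[d1,-d2],o2-o1,rcond=None)[0]
    return (o1+d1*k[0]+o2+d2*k[1])/2,np.linalg.norm(o1+d1*k[0]-o2-d2*k[1])
E
python3 - <<'E'
from h import *
print(onz("top",(353,237),.062),onz("side",(261.3,291.4),.062),tri((353,237),(261.3,291.4)))
print(onz("top",(269,205.7),.075),onz("side",(288.5,212.3),.075))
# bowl rim from top crop: centre (131,480)
print(onz("top",(90+131/3,190+179/3),.04), onz("top",(90+147/3,190+179/3),.003))
# dark blade ends
print(onz("top",(235+60/3,170+162/3),.1195),onz("top",(235+134/3,170+170/3),.1195))
E
```

```text
[ 0.51354431 -0.23050909  0.062     ] [ 0.51628294 -0.23639188  0.062     ] (array([ 0.51522771, -0.23212263,  0.05349615]), np.float64(0.0017207240195746647))
[ 0.58503784 -0.03354937  0.075     ] [ 0.5867285  -0.03914757  0.075     ]
[0.48401921 0.28825816 0.04      ] [0.48658983 0.28654635 0.003     ]
[ 0.53649322 -0.00273265  0.1195    ] [ 0.53072307 -0.05686661  0.1195    ]
```

apply_moves --rows "318 306 0 0 0 -0.35 70;318 306 0 0 0 -0.35 70;318 306 0 0 0 -0.35 70;318 306 0 0 0 -0.35 70;318 306 0 0 0 -0.35 70;318 306 0 0 0 -0.35 70;318 306 0 0 0 -0.35 70;318 306 0 0 0 -0.35 70;318 306 0 0 0 -0.35 70;318 306 0 0 0 -0.35 70;318 306 0 0 0 -0.35 70;318 306 0 0 0 -0.35 70" --squeeze 8

```text
t: 1.1
ee_pos: [0.5184, -0.2299, 0.2049]
ee_rot: [1.0, 0.003, 0.001, -0.001]
wrist_force: [0.2, -0.1, -0.3]
gripper_width: 0.07
grasp_force: 0.0
```

apply_moves --rows "0 0 0 0 0 0 70;0 0 -30 0 0 0 70;0 0 -60 0 0 0 70;0 0 -90 0 0 0 70;0 0 -120 0 0 0 70;0 0 -135 0 0 0 70;0 0 -150 0 0 0 70;0 0 -165 0 0 0 70;0 0 -165 0 0 0 70;0 0 -165 0 0 0 70"

```text
t: 1.93
ee_pos: [0.5135, -0.235, 0.0399]
ee_rot: [1.0, -0.001, -0.001, -0.0]
wrist_force: [-0.2, -0.3, -0.6]
gripper_width: 0.0701
grasp_force: 0.0
```

Run:
```python
from h import *
s=snap("side","s1");t=snap("top","t1")
C=np.zeros((600,800,3),np.uint8)
C[:,:400]=cv2.resize(s[230:330,228:295][:,:,::-1],(400,600),interpolation=cv2.INTER_CUBIC)
C[:,400:]=cv2.resize(t[180:280,315:382][:,:,::-1],(400,600),interpolation=cv2.INTER_CUBIC)
cv2.imwrite("pics/c1.png",cv2.convertScaleAbs(C,alpha=1.4))
o=robot.observe();print(o["ee_pos"],proj("side",o["ee_pos"]),proj("side",o["ee_pos"]+[0,0,.022]))
```

```text
[ 0.51511652 -0.23532059  0.0413866 ] [261.11468727 295.52061058] [260.70146804 290.65338097]
```

View pics/c1.png

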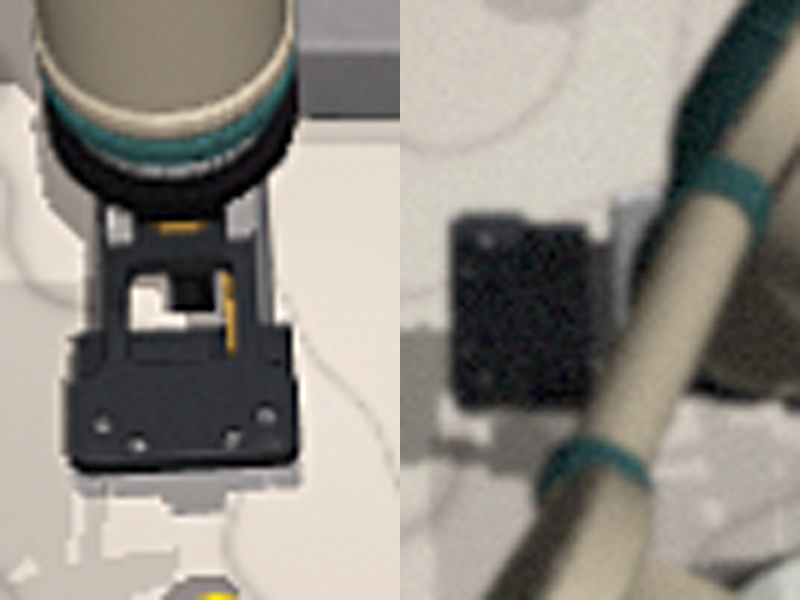

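The gripper now hides the spring in both views: its body is at crop (180,400) in the side view, with the arm over it in the top view. I'll close the fingers on it.

apply_moves --rows "0 0 0 0 0 0 45;0 0 0 0 0 0 38;0 0 0 0 0 0 34;0 0 0 0 0 0 30;0 0 0 0 0 0 28;0 0 0 0 0 0 28;0 0 0 0 0 0 28;0 0 0 0 0 0 28" --squeeze 8

```text
t: 2.7
ee_pos: [0.5151, -0.2341, 0.0405]
ee_rot: [1.0, -0.0, -0.0, -0.0]
wrist_force: [0.9, 0.8, 0.7]
gripper_width: 0.0316
grasp_force: 8.0
```

apply_moves --rows "0 0 15 0 0 0 28;0 0 40 0 0 0 28;0 0 80 0 0 0 28;0 0 115 0 0 0 28;24 66 115 0 0 0 28;36 99 115 0 0 0 28;47 132 115 0 0 0 28;59 165 115 0 0 0 28;65 185 115 0 0 0 28;71 197 115 0 0 0 28;71 197 115 0 0 0 28;71 197 115 0 0 0 28"

```text
t: 3.7
ee_pos: [0.5858, -0.0376, 0.1551]
ee_rot: [1.0, 0.001, -0.0, 0.001]
wrist_force: [0.1, -0.4, -1.3]
gripper_width: 0.0318
grasp_force: 8.0
```

Run:
```python
from h import *
s=snap("side","s2");t=snap("top","t2")
C=np.zeros((600,800,3),np.uint8)
C[:,:600]=cv2.resize(s[150:250,230:330][:,:,::-1],(600,600),interpolation=cv2.INTER_CUBIC)
C[:300,600:]=cv2.resize(t[150:300,220:320][:,:,::-1],(200,300),interpolation=cv2.INTER_CUBIC)
cv2.imwrite("pics/c2.png",cv2.convertScaleAbs(C,alpha=1.4))
o=robot.observe();print(o["ee_pos"],o["gripper_width"],o["grasp_force"])
for p in([.515+.071,-.0365,.115],[.586,-.0365,.084],[.586,-.0365,.075]):print((proj("side",p)-[230,150])*6)
```

```text
[ 0.58553179 -0.03884188  0.15525149] 0.03184269138674274 7.999844402074814
[350.08579358 303.50762511]
[349.00848424 354.38527012]
[348.70555476 368.67827562]
```

View pics/c2.png

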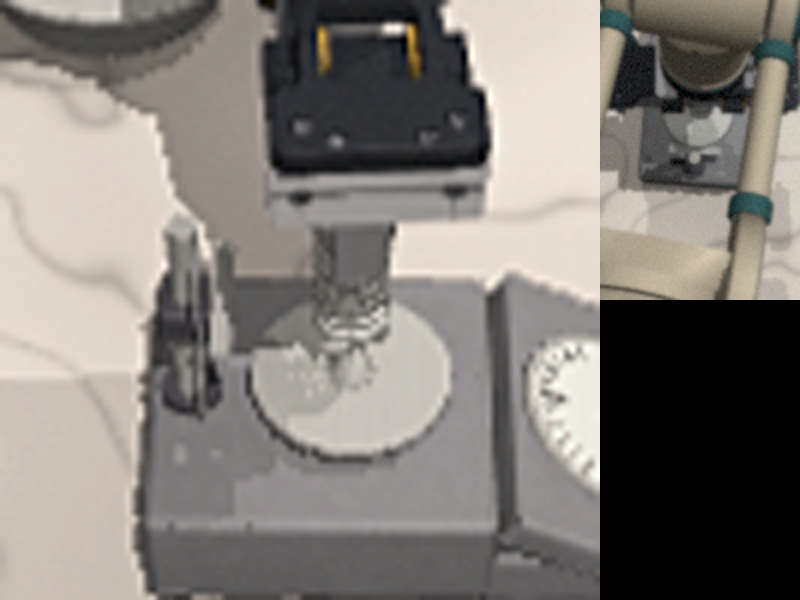

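The spring hangs upright. Its foot centre is at crop (354,325), directly above the spigot at about (353,368). I'll lower it.

apply_moves --rows "0 0 -10 0 0 0 28;0 0 -20 0 0 0 28;0 0 -27 0 0 0 28;0 0 -31 0 0 0 28;0 0 -34 0 0 0 28;0 0 -36 0 0 0 28;0 0 -36 0 0 0 28;0 0 -36 0 0 0 28"

```text
t: 4.47
ee_pos: [0.5862, -0.0372, 0.1196]
ee_rot: [1.0, -0.0, 0.0, 0.0]
wrist_force: [0.3, -0.6, -0.6]
gripper_width: 0.0316
grasp_force: 8.0
```

Run:
```python
from h import *
s=snap("side","s3")
cv2.imwrite("pics/c3.png",cv2.convertScaleAbs(cv2.resize(s[150:250,230:360][:,:,::-1],(780,600),interpolation=cv2.INTER_CUBIC),alpha=1.4))
for i in range(3):
  o=robot.observe();print(o["ee_pos"],o["wrist_force"],o["torque"]);robot.capture("side")
```

```text
[ 0.58632873 -0.03724759  0.11977407] [-0.77322968 -0.28957439 -1.57145772] [-0.01278848  0.0211668   0.02660487]
[ 0.5863517  -0.03723591  0.11984121] [-0.66935374 -0.36590806 -0.96374311] [ 0.01286704  0.04338157 -0.03496102]
[ 0.58632875 -0.0372304   0.11984856] [ 0.6277083  -0.72296819 -1.01211709] [ 0.05569336 -0.04837771 -0.0119027 ]
```

View pics/c3.png

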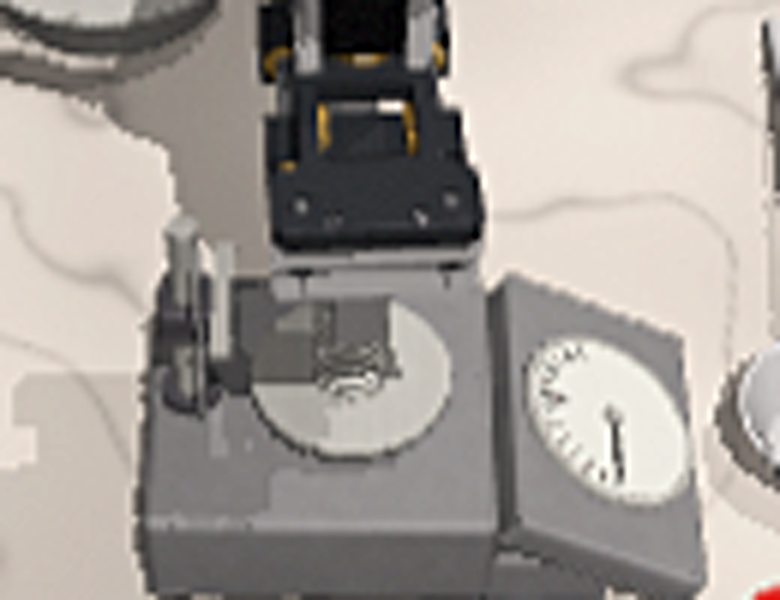

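The foot is centred at crop (354,376) and the pan at (351,378), with the needle at zero. I'll lower the last 4 mm and release with a small opening.

apply_moves --rows "0 0 -2 0 0 0 28;0 0 -4 0 0 0 28;0 0 -4.5 0 0 0 28;0 0 -4.5 0 0 0 28;0 0 -4.5 0 0 0 33;0 0 -4.5 0 0 0 37;0 0 -4.5 0 0 0 45;0 0 -4.5 0 0 0 60;0 0 -4.5 0 0 0 70;0 0 -4.5 0 0 0 70"

```text
t: 5.5
ee_pos: [0.5861, -0.0372, 0.115]
ee_rot: [1.0, -0.0, 0.0, 0.0]
wrist_force: [-0.0, 0.7, 0.3]
gripper_width: 0.06
grasp_force: 0.0
```

apply_moves --rows "0 0 15 0 0 0 70;0 0 40 0 0 0 70;0 0 48 0 0 0 60;0 0 48 0 0 0 40;0 0 48 0 0 0 20;0 0 48 0 0 0 0;0 0 48 0 0 0 0;0 0 48 0 0 0 0;0 0 48 0 0 0 0;0 0 48 0 0 0 0"

```text
t: 6.33
ee_pos: [0.5858, -0.0372, 0.1624]
ee_rot: [1.0, -0.0, -0.0, -0.0]
wrist_force: [-0.5, 0.0, -0.0]
gripper_width: 0.0197
grasp_force: 0.0
```

Run:
```python
from h import *
s=snap("side","s4")
cv2.imwrite("pics/c4.png",cv2.convertScaleAbs(cv2.resize(s[150:250,230:360][:,:,::-1],(780,600),interpolation=cv2.INTER_CUBIC),alpha=1.4))
z=[]
for i in range(3):
  o=robot.observe();print(o["ee_pos"],o["wrist_force"],o["gripper_width"]);robot.capture("side")
```

```text
[ 0.58591077 -0.03720395  0.16259252] [ 0.63893974 -0.17108836 -0.41702014] 0.016153103071477055
[ 0.58599185 -0.0372116   0.16273351] [-0.3123039   0.00544043  0.21496855] 0.011924812567752366
[ 0.58604297 -0.03722531  0.16282462] [-0.51358025  0.0807616   0.24444548] 0.007916967113418608
```

View pics/c4.png

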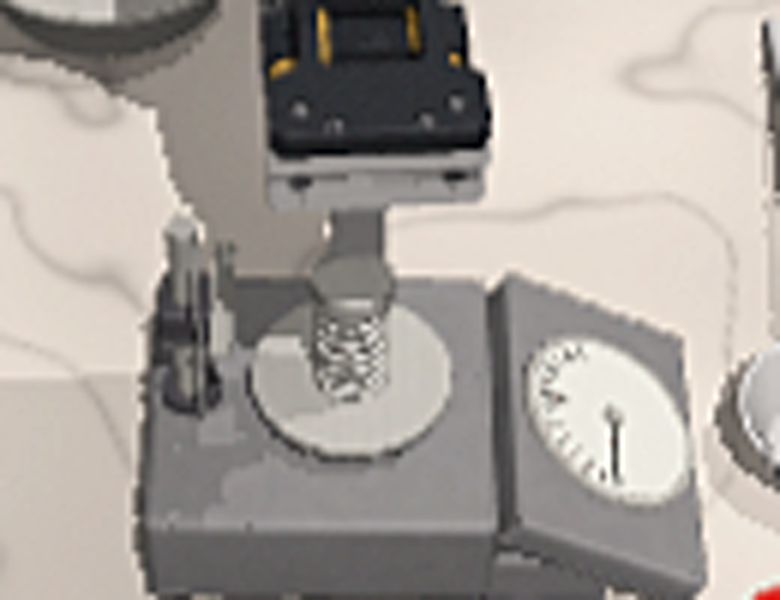

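The spring stands upright and seated: cup at crop (353,283), foot at (352,380), needle near zero. The closed fingers are directly above the cup. I'll press in steps.

apply_moves --rows "0 0 -10 0 0 0 0;0 0 -20 0 0 0 0;0 0 -24 0 0 0 0;0 0 -26 0 0 0 0;0 0 -27 0 0 0 0;0 0 -28 0 0 0 0;0 0 -29 0 0 0 0;0 0 -29 0 0 0 0;0 0 -29 0 0 0 0"

```text
t: 7.28
ee_pos: [0.5862, -0.0373, 0.1343]
ee_rot: [1.0, -0.0, 0.0, 0.0]
wrist_force: [-0.8, -0.3, 0.7]
gripper_width: 0.0005
grasp_force: 0.6
```

```bash
cat > f.py <<'E'
from h import *
F=[];Z=[]
for i in range(5):
  o=robot.observe();F.append(o["wrist_force"]);Z.append(o["ee_pos"]);s=robot.capture("side")
print(np.mean(F,0),np.mean(Z,0),o["gripper_width"])
cv2.imwrite("pics/f.png",s[:,:,::-1])
g=cv2.cvtColor(s,cv2.COLOR_RGB2GRAY)[200:240,312:350]
# needle: dark pixels inside the dial around pivot
b=cv2.resize(g,None,fx=4,fy=4,interpolation=cv2.INTER_CUBIC);ys,xs=np.where(b<70)
p=np.c_[xs/4+312,ys/4+200]-[332.5,218.8];r=np.hypot(*p.T);p=p[(r<9.5)&(r>2.5)]
print("needle dir (right,down)",p.mean(0) if len(p) else None,len(p))
E
python3 f.py
```

```text
[-0.88444998 -0.06694899  1.51645348] [ 0.58618713 -0.03725234  0.1343167 ] 0.0005191069523156817
needle dir (right,down) [-1.30288462  5.99807692] 52
```

apply_moves --rows "0 0 -1 0 0 0 0;0 0 -2 0 0 0 0;0 0 -3 0 0 0 0;0 0 -4 0 0 0 0;0 0 -5 0 0 0 0;0 0 -6 0 0 0 0;0 0 -6 0 0 0 0;0 0 -6 0 0 0 0"

```text
t: 8.2
ee_pos: [0.586, -0.0372, 0.1282]
ee_rot: [1.0, -0.0, -0.0, 0.0]
wrist_force: [-1.8, 0.1, 5.9]
gripper_width: 0.0004
grasp_force: 2.5
```

```bash
python3 f.py
```

```text
[-1.68034264  0.13459419  4.87267248] [ 0.5860072  -0.03721494  0.12821394] 0.00026230003921618567
needle dir (right,down) [-4.86666667  5.21666667] 15
```

apply_moves --rows "0 0 -1 0 0 0 0;0 0 -2 0 0 0 0;0 0 -3 0 0 0 0;0 0 -4 0 0 0 0;0 0 -5 0 0 0 0;0 0 -6 0 0 0 0;0 0 -7 0 0 0 0;0 0 -8 0 0 0 0;0 0 -9 0 0 0 0;0 0 -10 0 0 0 0;0 0 -10 0 0 0 0;0 0 -10 0 0 0 0"

```text
t: 9.45
ee_pos: [0.5857, -0.0372, 0.1192]
ee_rot: [1.0, -0.0, -0.0, 0.0]
wrist_force: [-4.1, 0.3, 10.5]
gripper_width: 0.0003
grasp_force: 5.3
```

```bash
python3 f.py;python3 -c "
import cv2
s=cv2.imread('pics/f.png');cv2.imwrite('pics/c5.png',cv2.convertScaleAbs(cv2.resize(s[150:250,230:360],(780,600),interpolation=cv2.INTER_CUBIC),alpha=1.4))"
```

```text
[-4.00558642  0.36416132 10.39931396] [ 0.58573608 -0.03717311  0.1192453 ] 0.0003035127056029603
needle dir (right,down) [-2.71875  0.48125] 8
```

View pics/c5.png

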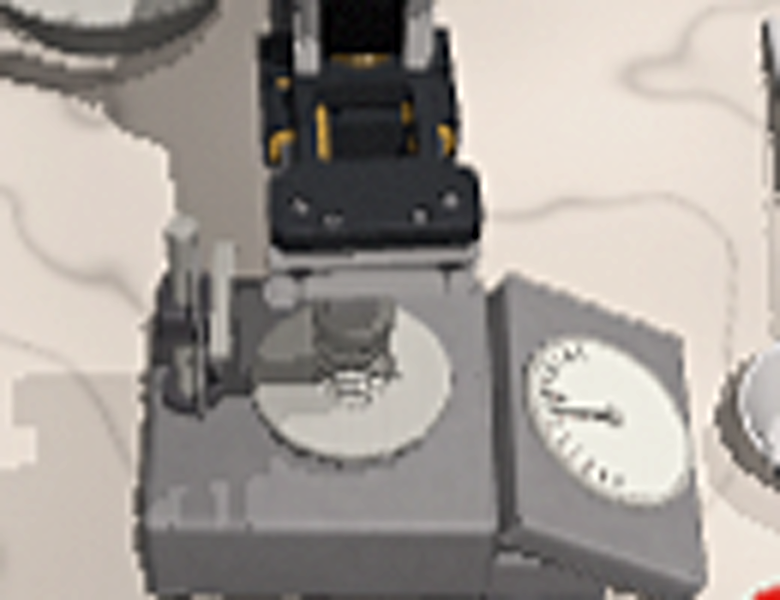

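The needle is swung almost to the long tick, with its tip at crop (550,405) from the pivot at (612,415), so about 12 N. Stiffness comes out near 0.6 N/mm, which points to a soft spring. A few mm more will reach 14 N.

apply_moves --rows "0 0 -1 0 0 0 0;0 0 -2 0 0 0 0;0 0 -3 0 0 0 0;0 0 -3.7 0 0 0 0;0 0 -3.7 0 0 0 0;0 0 -3.7 0 0 0 0;0 0 -3.7 0 0 0 0;0 0 -3.7 0 0 0 0;0 0 -3.7 0 0 0 0;0 0 -3.7 0 0 0 0;0 0 -3.7 0 0 0 0;0 0 -3.7 0 0 0 0"

```text
t: 10.7
ee_pos: [0.5857, -0.0372, 0.116]
ee_rot: [1.0, -0.0, 0.0, 0.0]
wrist_force: [-3.8, 0.9, 12.0]
gripper_width: 0.0006
grasp_force: 6.3
```

```bash
python3 f.py;python3 -c "
import cv2
s=cv2.imread('pics/f.png');cv2.imwrite('pics/c6.png',cv2.convertScaleAbs(cv2.resize(s[170:245,250:350],(800,600),interpolation=cv2.INTER_CUBIC),alpha=1.4))"
```

```text
[-4.35078979  0.38059186 12.5083785 ] [ 0.58569663 -0.03717957  0.11597219] 0.0007425690295729871
needle dir (right,down) [-5.   -1.05] 3
```

View pics/c6.png

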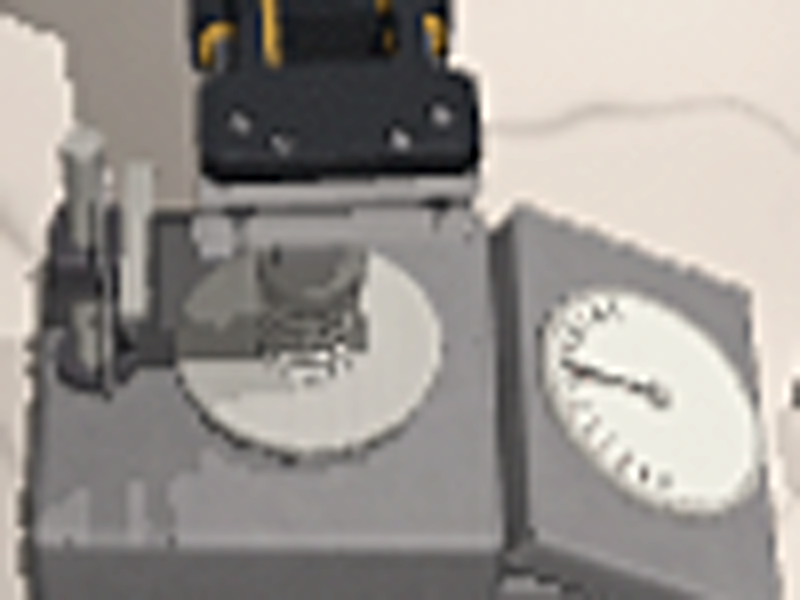

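The needle tip at crop (565,365) lies on the long tick. The cup top is at about z = 116 mm, below the blade at 119.5 mm, so this spring is soft. I'll press one more mm, hold longer, then let go.

apply_moves --rows "0 0 -0.8 0 0 0 0;0 0 -0.8 0 0 0 0;0 0 -0.8 0 0 0 0;0 0 -0.8 0 0 0 0;0 0 -0.8 0 0 0 0;0 0 -0.8 0 0 0 0;0 0 -0.8 0 0 0 0;0 0 -0.8 0 0 0 0;0 0 -0.8 0 0 0 0;0 0 -0.8 0 0 0 0;0 0 -0.8 0 0 0 0;0 0 -0.8 0 0 0 0"

```text
t: 11.95
ee_pos: [0.5857, -0.0372, 0.1153]
ee_rot: [1.0, -0.0, 0.0, 0.0]
wrist_force: [-5.2, 0.9, 13.2]
gripper_width: 0.0007
grasp_force: 6.5
```

apply_moves --rows "0 0 3 0 0 0 0;0 0 6 0 0 0 0;0 0 9 0 0 0 0;0 0 12 0 0 0 0;0 0 15 0 0 0 0;0 0 18 0 0 0 0;0 0 21 0 0 0 0;0 0 24 0 0 0 0;0 0 30 0 0 0 0;0 0 48 0 0 0 60;0 0 48 0 0 0 60;0 0 48 0 0 0 60"

```text
t: 12.95
ee_pos: [0.587, -0.0373, 0.1621]
ee_rot: [1.0, -0.0, 0.001, 0.0]
wrist_force: [-0.7, -0.6, -0.3]
gripper_width: 0.0171
grasp_force: 0.0
```

apply_moves --rows "0 0 0 0 0 0 60;0 0 0 0 0 0 60;0 0 0 0 0 0 60;0 0 0 0 0 0 60;0 0 0 0 0 0 60;0 0 0 0 0 0 60"

```text
t: 13.45
ee_pos: [0.586, -0.0372, 0.1612]
ee_rot: [1.0, -0.0, -0.0, 0.0]
wrist_force: [-0.1, 0.0, 0.2]
gripper_width: 0.0572
grasp_force: 0.0
```

```bash
python3 f.py;python3 -c "
import cv2
s=cv2.imread('pics/f.png');cv2.imwrite('pics/c7.png',cv2.convertScaleAbs(cv2.resize(s[170:245,250:350],(800,600),interpolation=cv2.INTER_CUBIC),alpha=1.4))"
```

```text
[0.08412039 0.00483054 0.34496264] [ 0.58601832 -0.03721942  0.16137045] 0.059846680400702165
needle dir (right,down) [-0.125  6.075] 56
```

View pics/c7.png

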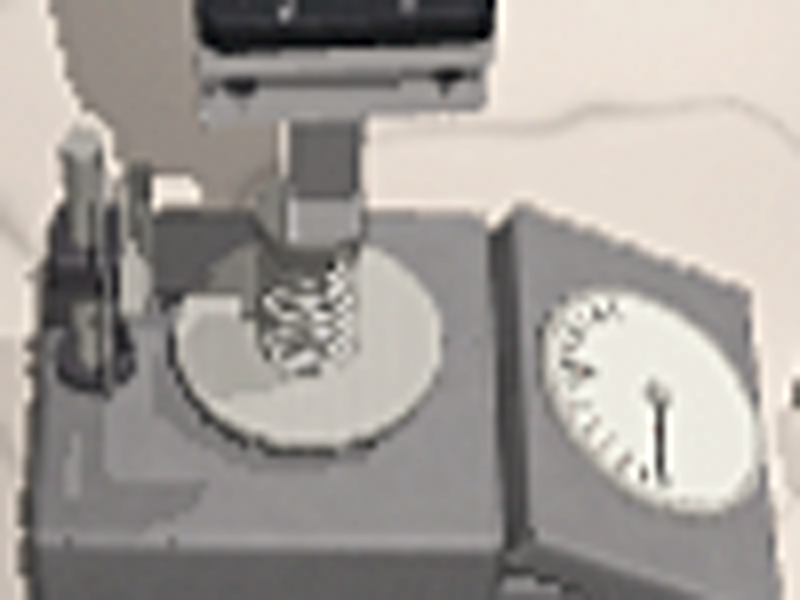

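The spring has sprung back upright on the pan and the needle is back near zero. I'll regrip it at the cup.

apply_moves --rows "0 0 -15 0 0 0 60;0 0 -30 0 0 0 60;0 0 -40 0 0 0 60;0 0 -46 0 0 0 60;0 0 -46 0 0 0 45;0 0 -46 0 0 0 36;0 0 -46 0 0 0 30;0 0 -46 0 0 0 28;0 0 -46 0 0 0 28;0 0 -46 0 0 0 28;0 0 -46 0 0 0 28;0 0 -46 0 0 0 28" --squeeze 8

```text
t: 14.7
ee_pos: [0.5863, -0.0372, 0.1158]
ee_rot: [1.0, -0.0, 0.0, 0.0]
wrist_force: [0.3, 0.6, 0.4]
gripper_width: 0.0316
grasp_force: 8.0
```

apply_moves --rows "0 0 5 0 0 0 28;0 0 20 0 0 0 28;0 0 50 0 0 0 28;0 0 70 0 0 0 28;-10 35 70 0 0 0 28;-20 65 70 0 0 0 28;-30 98 70 0 0 0 28;-40 130 70 0 0 0 28;-50 162 70 0 0 0 28;-60 195 70 0 0 0 28;-70 227 70 0 0 0 28;-80 260 70 0 0 0 28"

```text
t: 15.7
ee_pos: [0.5051, 0.224, 0.1858]
ee_rot: [1.0, -0.0, -0.0, 0.0]
wrist_force: [0.6, 0.0, -0.7]
gripper_width: 0.0317
grasp_force: 8.0
```

apply_moves --rows "-10 32 0 0 0 0 28;-20 62 0 0 0 0 28;-20 62 0 0 0 0 28;-20 62 -30 0 0 0 28;-20 62 -60 0 0 0 28;-20 62 -90 0 0 0 28;-20 62 -90 0 0 0 28;-20 62 -90 0 0 0 28"

```text
t: 16.37
ee_pos: [0.485, 0.2838, 0.0945]
ee_rot: [1.0, -0.0, -0.002, 0.001]
wrist_force: [0.4, -0.5, 0.1]
gripper_width: 0.0317
grasp_force: 8.0
```

Run:
```python
from h import *
s=snap("side","s8")
cv2.imwrite("pics/c8.png",cv2.convertScaleAbs(cv2.resize(s[70:170,190:310][:,:,::-1],(720,600),interpolation=cv2.INTER_CUBIC),alpha=1.4))
o=robot.observe();print(o["ee_pos"],o["gripper_width"],o["grasp_force"])
```

```text
[0.48663453 0.28459307 0.09619625] 0.03160293958796512 7.999958842992783
```

View pics/c8.png

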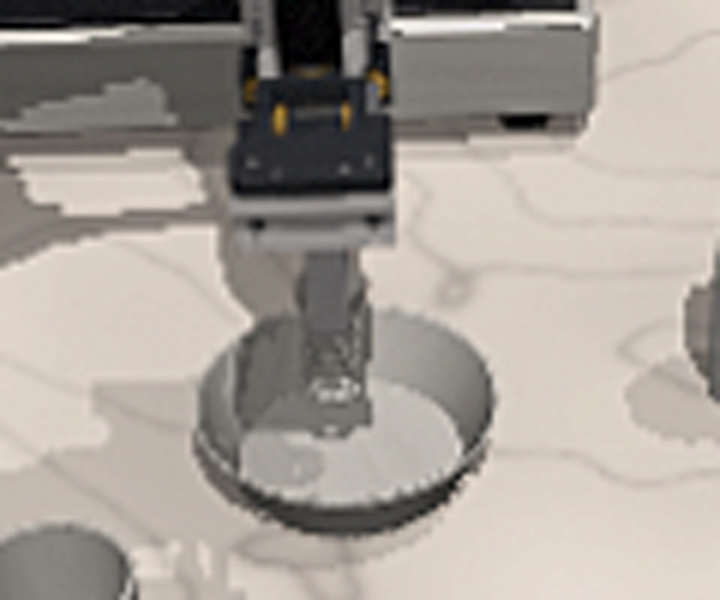

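The foot is at crop (335,390) and the bowl's centre at about (345,412), so the spring hangs over the floor roughly 5 mm short in x. I'll shift it +4 mm, lower it and release.

apply_moves --rows "4 0 -15 0 0 0 28;4 0 -30 0 0 0 28;4 0 -40 0 0 0 28;4 0 -46 0 0 0 28;4 0 -50 0 0 0 28;4 0 -50.5 0 0 0 28;4 0 -50.5 0 0 0 28;4 0 -50.5 0 0 0 34;4 0 -50.5 0 0 0 38;4 0 -50.5 0 0 0 44;4 0 -50.5 0 0 0 46;4 0 -50.5 0 0 0 46"

```text
t: 17.42
ee_pos: [0.4902, 0.2849, 0.0452]
ee_rot: [1.0, -0.0, 0.0, -0.0]
wrist_force: [-0.8, -0.0, 0.1]
gripper_width: 0.0456
grasp_force: 0.0
```

apply_moves --rows "0 0 0 0 0 0 46;0 0 0 0 0 0 46;0 0 10 0 0 0 46;0 0 25 0 0 0 46;0 0 50 0 0 0 46;0 0 80 0 0 0 46;0 0 120 0 0 0 46;0 0 160 0 0 0 46;-40 -40 160 0 0 0 46;-80 -80 160 0 0 0 46;-120 -120 160 0 0 0 46;-120 -120 160 0 0 0 46"

```text
t: 18.42
ee_pos: [0.3709, 0.166, 0.2058]
ee_rot: [1.0, 0.0, 0.001, 0.0]
wrist_force: [-0.5, -0.2, 0.9]
gripper_width: 0.0462
grasp_force: 0.0
```

Run:
```python
from h import *
s=snap("side","s9")
cv2.imwrite("pics/c9.png",cv2.convertScaleAbs(s[:,:,::-1],alpha=1.2))
```

```text
(no output)
```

View pics/c9.png

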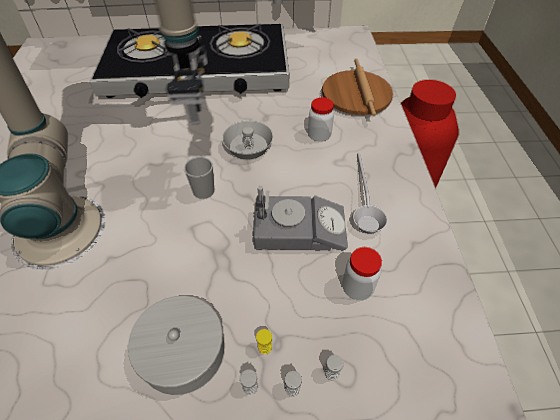

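The spring stands in the middle of the bowl at (248,137). The row, the kitchen things and the bowl look unmoved, and the arm is clear.

```bash
python3 -c "
from bench import robot
print(robot.finish_job())"
```

```text
the job is handed in; nothing more can be done
None
```

The spring tested soft: at about 14 N its cup top was at about 115 mm, below the blade at 119.5 mm. It now stands in the steel bowl and the job is handed in; no verdict was returned.

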